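# Pack a vehicle rear lamp and tuck the carton shut

### The job

Pack the rear lamp that stands on its end on the bench: lay it down gently on the felt without letting it topple, take it again by the bracket plate on its back, and lower it lens down, flat, into the open carton. Then fold the tuck tab inwards and swing the lid fully shut so that the tab goes down inside the front wall, behind its rim. Lens and cardboard are easily damaged: grip the lamp with no more than 40 N, push on the carton with no more than about 25 N, and leave everything else where it is.

Things in the scene. Friction and masses are not known exactly. Their poses are not given: they have to be found in the camera images.
- lamp: Rear lamp, block 40 (x) by 60 (y) by 90 mm (z), 0.3 kg; starts standing on its end. Origin: centre of that end, z along the 90 mm. Red and amber lens faces +x (at x = +20); black back at x = -20, and from its middle a bracket plate sticks out to x = -46: 10 mm thick (z = 40 to 50), 44 mm wide along y. Packed lens down: its x straight down, its 90 mm along the carton's x, either way round.
- lamp_mid (a point): centre of the lamp's block, 45 mm along its z from its origin; 20 mm from lens face and from back
- carton: Open cardboard carton, held in place on the bench. Origin: centre of its underside; z up. Inside 114 mm along its x by 76 mm along its y; walls and floor 5 mm thick; rim 75 mm above the bench. The lid is hinged on the wall at its +x; the front wall that the tab goes behind is at its -x.
- carton_rim (a point): middle of the inner top edge of the front wall (carton x = -57 mm, z = 75 mm); axes as the carton's
- lid (a joint): angle of the carton's lid (cardboard, 112 x 86 x 3 mm, hinged along the carton's y): 0 is shut, lying level on the rim; it grows as the lid opens, 1.57 is upright, at most 2.1. It stays where it is left; about 1 N at its edge moves it.
- lid_hinge (a point): middle of the lid's hinge line (carton x = +60 mm, z = 75 mm)
- lid_edge (a point): middle of the lid's free edge, where the tab is creased on, 112 mm from the hinge
- tab (a joint): fold of the tuck tab against the lid: 0 is straight out in the lid's plane, 1.57 is square to it towards the inside of the carton, at most 1.75. The tab is 22 mm long, 56 mm wide, 3 mm thick, and stays where left (0.5 N moves it). Lid shut, its crease is 5 mm inside the front wall; folded under about 1.45, the tab lands on the rim.
- tab_tip (a point): middle of the tab's free edge
- spray: Bystander, to be left alone: white spray-cleaner bottle, 72 mm wide; origin at its underside
- mug: Bystander, to be left alone: white ceramic mug, 80 mm wide, 92 mm tall; origin at its underside
- drink: Bystander, to be left alone: tall amber drink bottle with a red cap, 72 mm wide; origin at its underside
- driver: Bystander, to be left alone: screwdriver with a green handle, lying; origin at its underside
- tape: Bystander, to be left alone: roll of clear packing tape, 100 mm wide, 45 mm tall, lying flat; origin at its underside
- packed: Bystander, to be left alone: closed carton already packed, 124 x 86 x 78 mm; origin at its underside
- bulbtray: Bystander, to be left alone: empty grey plastic tray, 110 x 150 x 40 mm; origin at its underside
- brush: Bystander, to be left alone: hand brush, lying; origin at its underside
There are look-alikes about, which are no part of the job. Of the things like the lamp, leave any that is green; of the rest the larger one is meant. What is shaped like the carton but blue is not meant.

How it is judged:
On the way:
1. the lamp lies lens down on the floor of the open carton, released (x of lamp_mid in the frame of carton between -0.02 and 0.02 m and y of lamp_mid in the frame of carton between -0.015 and 0.015 m and z of lamp_mid in the frame of carton below 0.031 m and angle between lamp's own x axis and vertical above 3 rad and contact force between the fingers and lamp below 0.1 N and value of joint lid above 0.6 rad), for 0.2 s.
At the end, for the whole second after the job is handed in: The lamp lies lens down and flat (within 8 degrees) on the carton's floor, released and at rest; the lid is shut (within 0.08 rad) and the tab's edge is at least 10 mm below the rim, inside the front wall (x of lamp_mid in the frame of carton between -0.02 and 0.02 m and y of lamp_mid in the frame of carton between -0.015 and 0.015 m and z of lamp_mid in the frame of carton below 0.031 m and angle between lamp's own x axis and vertical above 3 rad and contact force between the fingers and lamp below 0.1 N and value of joint lid below 0.08 rad and z of tab_tip in the frame of carton_rim below -0.01 m and x of tab_tip in the frame of carton_rim above 0 m and linear speed of lamp below 0.02 m/s); the robot touches nothing.
It fails at once if the lamp topples or is thrown over (turns faster than 11 rad/s) (angular speed of lamp above 11 rad/s).
It fails at once if the lamp is squeezed: more than 120 N in all on both pads (contact force between the fingers and lamp above 120 N).
It fails at once if the robot pushes on the carton, its lid or tab with more than 40 N (contact force between the arm and carton above 40 N).
It fails at once if a bystander is moved more than 30 mm (distance of any of spray, mug, drink, driver, tape, packed, bulbtray, brush from where it was at the start of the episode above 0.03 m).
It also fails if it takes over 66 s, if anything falls off the work surface, if the arm or the gripper's body presses on something with over 40 N, if the wrist force passes 120 N, or if a joint passes its speed limit or range.

### The arm

A 7-joint arm with a two-finger parallel gripper is mounted at the origin on the work surface. World frame = base frame: x ahead of the robot, y to its left, z up, the work surface at z = 0. Lengths are in m, angles in rad, forces in N, time in s.
With the tool pointing down it reaches from about 0.425 to 0.925 m from the base axis. Payload 6.8 kg.
Tool frame: the origin (TCP) lies between the finger pads; the fingertips stand r.tips_ahead ahead of it and the grasp point (between the pads) lies 5 mm behind it (r.tips_ahead is the distance from the TCP to the fingertips, in m); z points along the fingers, y is the line along which they close (so a half turn about z gives the same grasp; the last joint's range is limited). The gripper opens to 85 mm and grips with 20 to 120 N. Pads are 22 mm wide; open, the fingers measure 114 mm over their backs; the gripper's body (76 mm by 85 mm) begins 54 mm behind the grasp point. The pads swing forward as they close: fully open they stand 13 mm farther back than shut.
Start: joints at [-1.446, 0.477, 0.022, 1.555, -0.011, 1.109, -0.083], TCP at [0.156, 0.657, 0.245] pointing down, gripper open.
Joint ranges: [-2.96, 2.96], [-0.34, 2.1], [-1.41, 1.46], [0.24, 2.44], [-1.37, 4.51], [0.17, 1.92], [-2.96, 2.96]. Speed limits (rad/s): [2.39, 2.39, 3.14, 3.14, 3.14, 3.14, 3.14].

### API

Orientations are given as a rotation vector (axis times angle).
In Python, from bench import r gives the robot as it stands.
- The arm moves only by the tool move_arm, never from a script. Its argument "rows" is one flat list of numbers, 4 for each row, row after row: the shift along the tool's x, y, z in cm, then the turn about the tool's z in degrees. In form: [tx, ty, tz, twist, tx, ty, tz, twist, ...]. A call has 1 to 10 rows; each row is the pose to reach, as a shift and turn from the pose commanded when the call began, along the tool's axes at that moment; what a row does not reach only later rows make up. A row lasts 1/8 s, in which the tool goes at most 62.5 mm and 10.7 degrees, less where a joint would pass 70% of its speed; a pose out of reach is approached as far as the arm can. A call with a gripper value outside its range is refused whole. "fingers" is the opening, from 0 (shut) to 1 (fully open), set as the call begins (left out, the last holds). The fingers move at their own pace and stop on an object; "newtons" is the grip in N (left out, the last holds). Time passes only in rows, so rows that repeat a pose let the fingers close. It gives the time, the measured TCP pose, the force, the opening and the grip force at its end, in the units of the state.
- r.get_obs(): the state, without advancing time (a new reading comes with each control period).
- r.grab_frame(name): name is "scene" or "top" or "wrist"; returns the picture (420x560x3 uint8, blue, green, red); there is no depth.
- r.camera_params(name): a dict with "fx", "fy", "cx", "cy" (pixels), "world_from_camera" (4x4, takes a point from camera to world coordinates). Camera axes: x right, y down, z forward; pixel columns grow to the right and rows downward; lengths in m; the calibration is good to about 2 mm. The wrist camera is an equidistant fisheye: a pixel r from the principal point sees the ray r / f radians off the axis. A picture is of the moment at which its call begins: read the wrist's pose just before it. camera_params takes no time and is no camera call; for the wrist camera it gives the pose at the moment of the call.
- r.hand_in(): hands the job in; it is judged then, once.
The state is a dict: "clock": time; "joints": joint angles; "qvel": joint speeds; "tau": joint torques, N m; "tcp_pos": TCP position; "orientation": TCP orientation; "contact_force": force on the tool from outside, world axes, zero at the start; "moment": the same for the moment, N m; "grip_width": finger opening in m; "gripper_force": force on a finger pad.
Only numpy, scipy, OpenCV 4.12 (cv2) and the standard library are available. Lean on these libraries where they do the work, as an engineer would, in place of code of your own. Each camera call takes 0.05 s, during which the arm holds its last target. There are 200 camera calls.

## Working session

There is one attempt and no reset: what is moved stays moved. The work goes in short steps, Python scripts to look and compute and a tool call to move; the robot and the scene stay as the last step left them, time stands still between calls to the robot, and variables do not carry over. Pictures are saved under pics/ and viewed, at most 13 in all, crops included, and the job is handed in when it is done.

Besides the shell and the picture viewer there is one more tool, called in YAML: its name, and indented under it one key for each argument. move_arm: Moves the arm, as the interface text tells. Its arguments: {"type":"object","properties":{"rows":{"type":"array"},"fingers":{"type":"number"},"newtons":{"type":"number"}},"required":["rows"]}

```bash
ls; mkdir -p pics
python3 - <<'E'
from bench import r
import cv2,numpy as np
o=r.get_obs();print(o,r.tips_ahead)
for n in("scene","top"):
    im=r.grab_frame(n);cv2.imwrite(f"pics/{n}0.png",im);p=r.camera_params(n);print(n,p)
E
```

```text
pics
{'clock': 0.0, 'joints': array([-1.44612814,  0.47780259,  0.02236495,  1.55646537, -0.01150388,
        1.10928484, -0.08308346]), 'qvel': array([-0.00180433, -0.00107381, -0.00067112, -0.00143168, -0.0002495 ,
        0.00177613,  0.00042514]), 'tau': array([ 1.16585703e-03, -5.96456087e+01,  1.60751615e+00, -2.81200129e+01,
        1.24338051e-02,  9.18196019e-03,  1.05726917e-05]), 'tcp_pos': array([0.15559933, 0.65623586, 0.24431863]), 'orientation': array([-3.64776811e-01, -3.12027301e+00,  2.87503481e-03]), 'contact_force': array([-0.18479068, -0.69609614,  0.26302173]), 'moment': array([0.00501762, 0.01267491, 0.02194371]), 'gripper_force': 0.0, 'grip_width': 0.08560021506770377} 0.014
scene {'fx': 408.11549463795126, 'fy': 408.11549463795126, 'cx': 277.34459265882106, 'cy': 207.4472906318373, 'world_from_camera': array([[-0.71860208,  0.49597948, -0.48745811,  1.04169913],
       [ 0.69522776,  0.49582515, -0.52039964,  0.58233315],
       [-0.01641355, -0.71285467, -0.70111968,  0.86113505],
       [ 0.        ,  0.        ,  0.        ,  1.        ]])}
top {'fx': 481.17135154736036, 'fy': 481.17135154736036, 'cx': 269.96590405470846, 'cy': 205.0340905901431, 'world_from_camera': array([[ 0.01665286, -0.98346231,  0.18034568,  0.23648618],
       [-0.99981358, -0.01461622,  0.01261607, -0.00936017],
       [-0.00977145, -0.18052215, -0.98352238,  1.50454851],
       [ 0.        ,  0.        ,  0.        ,  1.        ]])}
```

View pics/scene0.png

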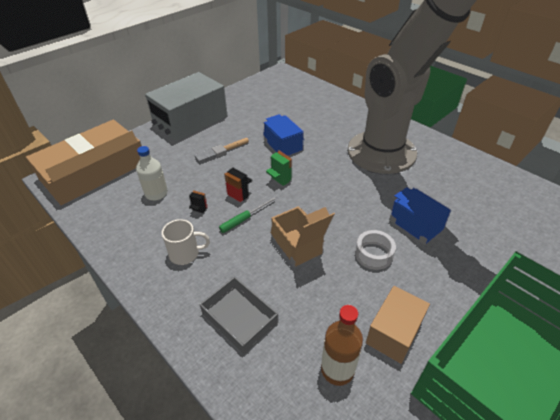

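View pics/top0.png

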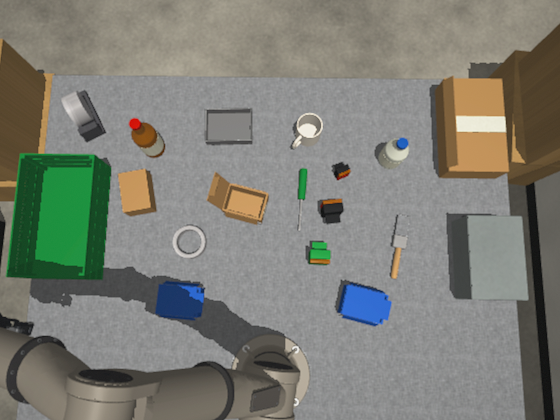

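```bash
cat > h.py <<'E'
import numpy as np,cv2
from bench import r
def P(n): 
    p=r.camera_params(n);return p,np.array(p["world_from_camera"])
def onz(n,u,v,z):
    p,T=P(n);d=T[:3,:3]@[(u-p["cx"])/p["fx"],(v-p["cy"])/p["fy"],1];return T[:3,3]+d*(z-T[2,3])/d[2]
def proj(n,X):
    p,T=P(n);c=T[:3,:3].T@(np.asarray(X)-T[:3,3]);return np.array([p["fx"]*c[0]/c[2]+p["cx"],p["fy"]*c[1]/c[2]+p["cy"]])
def tri(a,b):
    A=[];y=[]
    for n,u,v in(("scene",*a),("top",*b)):
        p,T=P(n);d=T[:3,:3]@[(u-p["cx"])/p["fx"],(v-p["cy"])/p["fy"],1];d/=np.linalg.norm(d);M=np.eye(3)-np.outer(d,d);A.append(M);y.append(M@T[:3,3])
    return np.linalg.lstsq(np.vstack(A),np.hstack(y),rcond=None)[0]
def crop(f,u,v,w,h,k):
    return cv2.resize(cv2.imread(f)[v:v+h,u:u+w],None,fx=k,fy=k,interpolation=cv2.INTER_CUBIC)
E
python3 - <<'E'
from h import *
a=np.hstack([crop("pics/top0.png",305,180,50,50,8),crop("pics/scene0.png",210,155,50,50,8)])
b=np.hstack([crop("pics/top0.png",200,170,80,58,5),crop("pics/scene0.png",262,202,80,58,5)])
cv2.imwrite("pics/c1.png",np.vstack([a[:300],b])[:600]);print(a.shape,b.shape)
E
```

```text
(400, 800, 3) (290, 800, 3)
```

View pics/c1.png

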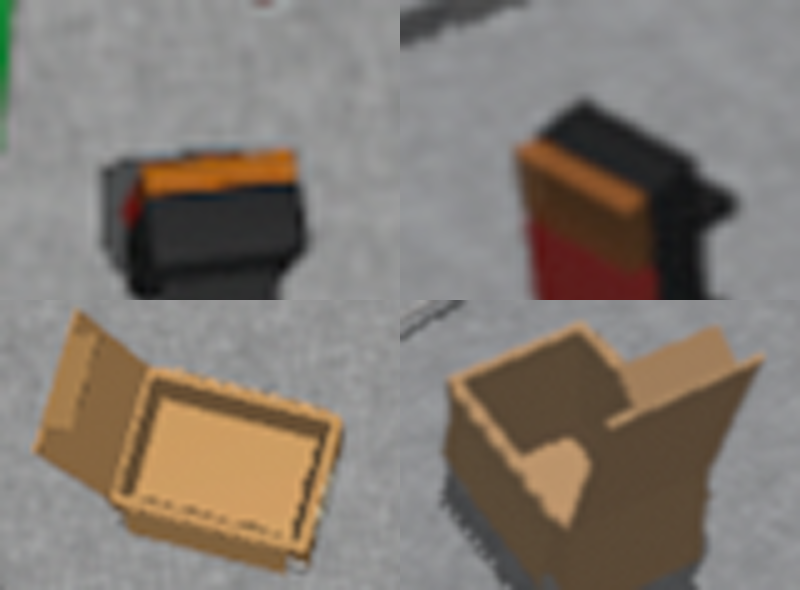

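Run:
```python
from h import *
np.set_printoptions(precision=4,suppress=True)
T=lambda px,py:(305+px/8,180+py/8)
S=lambda px,py:(210+(px-400)/8,155+py/8)
for n,a,b in(("FL",S(520,148),T(142,165)),("FR",S(640,208),None),("BR",S(695,160),None),("BL",S(583,100),T(303,240))): print(n,onz("scene",*a,.09))
for p in((142,165),(297,150),(303,236),(148,262)): print("top",onz("top",*T(*p),.09))
print("tri",tri(S(520,148),T(297,150)),tri(S(640,208),T(142,165)))
t=lambda px,py:(200+px/5,170+(py-300)/5)
s=lambda px,py:(262+(px-400)/5,202+(py-300)/5)
for p in((150,370),(343,418),(308,555),(113,505)): print("rim top",onz("top",*t(*p),.075))
for p in((450,380),(583,323)):print("rim sc",onz("scene",*s(*p),.075))
print("tri rim",tri(s(450,380),t(343,418)),tri(s(583,323),t(308,555)))
print("lid",tri(s(605,425),t(80,312)),tri(s(762,357),t(37,453)))
print("tab?",tri(s(720,328),t(50,428)),tri(s(620,372),t(100,340)))
```

```text
FL [ 0.5155 -0.2022  0.09  ]
FR [ 0.5061 -0.1448  0.09  ]
BR [ 0.4743 -0.151   0.09  ]
BL [ 0.4811 -0.2073  0.09  ]
top [ 0.5116 -0.1489  0.09  ]
top [ 0.5182 -0.2068  0.09  ]
top [ 0.4856 -0.2087  0.09  ]
top [ 0.4749 -0.151   0.09  ]
tri [ 0.5164 -0.205   0.0895] [ 0.509  -0.1463  0.0916]
rim top [0.562  0.1319 0.075 ]
rim top [0.5338 0.0137 0.075 ]
rim top [0.4495 0.0333 0.075 ]
rim top [0.4782 0.1516 0.075 ]
rim sc [0.5333 0.0177 0.075 ]
rim sc [0.4515 0.0378 0.075 ]
tri rim [0.5331 0.015  0.0732] [0.4493 0.0343 0.0713]
lid [0.571  0.1627 0.1797] [0.4886 0.1845 0.1803]
tab? [0.5012 0.1724 0.1991] [0.5511 0.1507 0.1912]
```

```bash
cat >> h.py <<'E'
from scipy.spatial.transform import Rotation as R
def rows(wps,o=None):
    """wps: list of (x,y,z,tool-y bearing deg or None); prints flat rows relative to now"""
    o=o or r.get_obs();M=R.from_rotvec(o["orientation"]).as_matrix();b0=np.degrees(np.arctan2(M[1,1],M[0,1]))
    print("tcp",o["tcp_pos"].round(4),"bearing",b0.round(2),"clock",o["clock"])
    for x,y,z,b in wps:
        t=M.T@(np.array([x,y,z])-o["tcp_pos"])*100;tw=0 if b is None else -((b-b0+180)%360-180)
        print(*t.round(2),round(tw,1),sep=",",end=",  ")
    print()
E
python3 - <<'E'
from h import *
np.set_printoptions(precision=3,suppress=True)
for n,u,v,z in(("mini",334,178,0),("mini",351,164,.05),("brush",392,247,.02),("brush",408,214,.02),("spray",382,165,0),("drv",297,228,.01),("drv",307,170,.02),("green",330,262,0),("mug",323,140,.05),("tray",205,143,0.04),("tray",252,143,.04),("tape",190,242,.04),("packed",155,212,.04)): print(n,onz("top",u,v,z)[:2])
w=[]
for i in range(1,11):
    a=np.radians(76.6-9*i*0.9);rr=.675-.012*i;w.append((rr*np.cos(a),rr*np.sin(a),.3,76.6+2*i))
rows(w)
E
```

```text
mini [ 0.604 -0.194]
mini [ 0.637 -0.241]
brush [ 0.383 -0.368]
brush [ 0.487 -0.421]
spray [ 0.649 -0.349]
drv [ 0.439 -0.076]
drv [ 0.624 -0.106]
green [ 0.335 -0.18 ]
mug [ 0.714 -0.154]
tray [0.702 0.219]
tray [0.704 0.07 ]
tape [0.387 0.252]
packed [0.478 0.365]
tcp [0.156 0.656 0.244] bearing 76.66 clock 0.1
-9.41,-1.83,-5.56,-1.9,  -18.23,-4.96,-5.55,-3.9,  -26.36,-9.25,-5.54,-5.9,  -33.65,-14.55,-5.53,-7.9,  -39.99,-20.73,-5.52,-9.9,  -45.27,-27.63,-5.51,-11.9,  -49.43,-35.06,-5.49,-13.9,  -52.42,-42.86,-5.48,-15.9,  -54.21,-50.84,-5.47,-17.9,  -54.83,-58.83,-5.45,-19.9,
```

move_arm:
  rows: [-6,-1,-4,-1.5,-12,-2.5,-5.5,-3,-18,-5,-5.5,-4.5,-23.5,-7.5,-5.5,-6,-28.5,-11,-5.5,-7.5,-33.5,-14.5,-5.5,-9,-38,-18.5,-5.5,-10.5,-42,-23,-5.5,-12,-45.3,-27.6,-5.5,-13.5,-48.5,-33,-5.5,-15]
  fingers: 1
  newtons: 20

```text
clock: 1.35
tcp_pos: [0.5519, 0.2223, 0.2999]
orientation: [0.047, -3.141, 0.0]
contact_force: [0.8, 0.3, -0.1]
grip_width: 0.0856
gripper_force: 0.0
```

Run:
```python
from h import *
print(r.get_obs()["joints"].round(2))
g=np.array((.490,-.1775,.16))
s=r.get_obs()["tcp_pos"]
w=[(*(s+(g-s)*f),97) for f in np.linspace(0,1,9)[1:]]
rows(w)
```

```text
[-0.63  0.3   0.18  1.7  -0.06  1.15  1.17]
tcp [0.5519 0.2223 0.2999] bearing 91.72 clock 1.35
0.92,-4.97,1.75,-5.3,  1.85,-9.94,3.5,-5.3,  2.77,-14.91,5.25,-5.3,  3.69,-19.88,7.0,-5.3,  4.61,-24.86,8.75,-5.3,  5.54,-29.83,10.5,-5.3,  6.46,-34.8,12.25,-5.3,  7.38,-39.77,14.0,-5.3,
```

move_arm:
  rows: [0.9,-5,0,-1,1.9,-10,0,-2,2.8,-15,0,-3,3.7,-20,2,-4,4.6,-25,5,-5,5.5,-30,8.5,-5.3,6.5,-35,11.5,-5.3,7.4,-39.8,14,-5.3,7.4,-39.8,14,-5.3]

```text
clock: 2.48
tcp_pos: [0.486, -0.1799, 0.1584]
orientation: [0.179, -3.132, 0.001]
contact_force: [-0.1, 0.5, 0.8]
grip_width: 0.0856
gripper_force: 0.0
```

Run:
```python
from h import *
rows([(.490,-.1775,.06,97)])
im=r.grab_frame("scene");cv2.imwrite("pics/s1.png",im)
w=r.grab_frame("wrist");cv2.imwrite("pics/w1.png",w)
a=crop("pics/s1.png",180,110,133,200,3)
b=cv2.resize(w,(400,300))
cv2.imwrite("pics/c2.png",np.hstack([a,np.vstack([b,b*0])]))
```

```text
tcp [ 0.486  -0.1799  0.1584] bearing 96.54 clock 2.475
-0.48,0.2,9.83,-0.5,
```

View pics/c2.png

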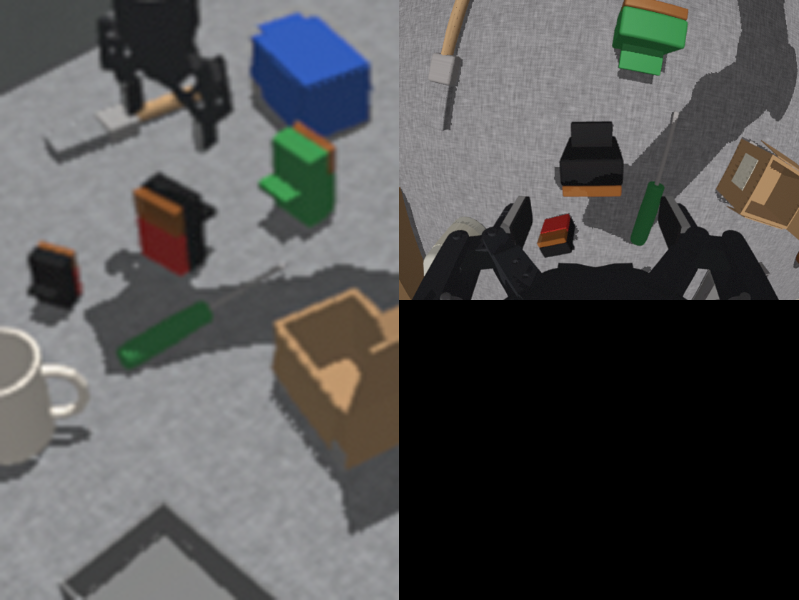

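move_arm:
  rows: [-0.3,0.2,4,-0.5,-0.3,0.2,7,-0.5,-0.3,0.2,9,-0.5,-0.3,0.2,9.8,-0.5,-0.3,0.2,9.8,-0.5]

```text
clock: 3.2
tcp_pos: [0.4923, -0.1726, 0.0626]
orientation: [-0.207, 3.134, 0.001]
contact_force: [-0.0, 0.7, 0.5]
grip_width: 0.0854
gripper_force: 0.0
```

move_arm:
  rows: [0,0,0,0,0,0,0,0,0,0,0,0,0,0,0,0,0,0,0,0,0,0,0,0]
  fingers: 0
  newtons: 20

```text
clock: 3.95
tcp_pos: [0.493, -0.1745, 0.0636]
orientation: [-0.203, 3.132, -0.002]
contact_force: [-0.3, -2.7, 6.7]
grip_width: 0.0594
gripper_force: 23.5
```

move_arm:
  rows: [0,0,-1,0,0,0,-2,0,1,-2,-2,0,2.5,-4,-2,0,3.5,-6,-2,0,4.2,-7.5,-2,0,4.5,-8,-2,0,4.5,-8,-2,0]

```text
clock: 4.95
tcp_pos: [0.4575, -0.2585, 0.0823]
orientation: [0.204, -3.135, -0.001]
contact_force: [-0.2, -0.4, -3.1]
grip_width: 0.0594
gripper_force: 23.0
```

Run:
```python
from h import *
rows([(.44,-.25,.065,97)])
im=r.grab_frame("scene");cv2.imwrite("pics/s2.png",im)
w=r.grab_frame("wrist");cv2.imwrite("pics/w2.png",w)
a=crop("pics/s2.png",180,110,133,150,3)
b=crop("pics/w2.png",180,100,200,225,2)
cv2.imwrite("pics/c3.png",np.hstack([a,b]))
```

```text
tcp [ 0.4575 -0.2585  0.0823] bearing 97.45 clock 4.95
1.63,1.07,1.73,0.5,
```

View pics/c3.png

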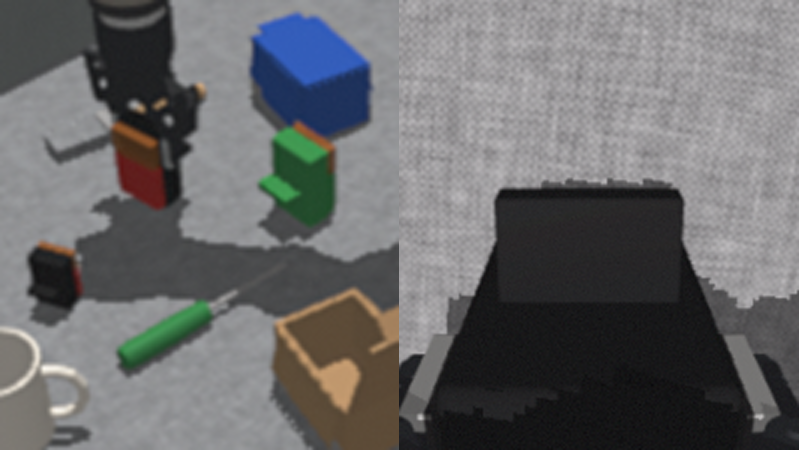

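move_arm:
  rows: [0,0,0.8,0,0,0,1.4,0,0,0,1.7,0,0,0,1.9,0,0,0,2.0,0,0,0,2.0,0]

```text
clock: 5.8
tcp_pos: [0.4573, -0.2585, 0.0636]
orientation: [0.204, -3.135, -0.002]
contact_force: [-4.7, 3.9, 16.0]
grip_width: 0.0597
gripper_force: 25.0
```

move_arm:
  rows: [-0.37,0,-0.1,0,-0.74,0,-0.18,0,-1.12,0,-0.24,0,-1.5,0,-0.28,0,-1.88,0,-0.3,0,-2.27,0,-0.31,0,-2.65,0,-0.29,0,-3.03,0,-0.25,0,-3.03,0,-0.25,0]

```text
clock: 6.92
tcp_pos: [0.4879, -0.2547, 0.0647]
orientation: [-0.205, 3.135, 0.0]
contact_force: [0.2, -0.4, -3.2]
grip_width: 0.0597
gripper_force: 23.1
```

Run:
```python
from h import *
im=r.grab_frame("scene");cv2.imwrite("pics/s3.png",im)
w=r.grab_frame("wrist");cv2.imwrite("pics/w3.png",w)
a=crop("pics/s3.png",190,120,80,90,5)
b=crop("pics/w3.png",180,100,200,225,2)
cv2.imwrite("pics/c4.png",np.hstack([a,b]))
```

```text
(no output)
```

View pics/c4.png

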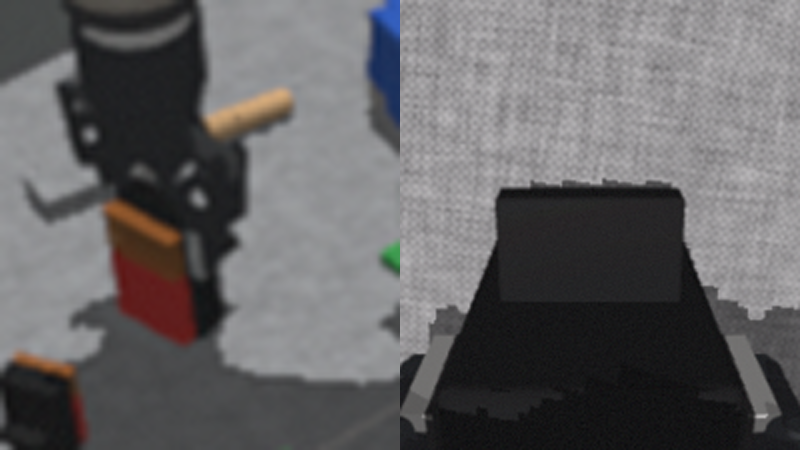

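move_arm:
  rows: [0,0,0.1,0,0,0,0.14,0,0,0,0.14,0]

```text
clock: 7.4
tcp_pos: [0.4874, -0.2549, 0.0637]
orientation: [-0.204, 3.135, 0.0]
contact_force: [-0.8, 0.5, 3.1]
grip_width: 0.0597
gripper_force: 23.6
```

move_arm:
  rows: [0,0,0,0,0,0,0,0,0,0,0,0,-0.3,0,-1,0,-0.6,0,-2.2,0,-0.6,0,-2.2,0]
  fingers: 0.85

```text
clock: 8.15
tcp_pos: [0.4949, -0.2543, 0.0869]
orientation: [-0.205, 3.132, -0.002]
contact_force: [-0.4, 0.8, 0.1]
grip_width: 0.0722
gripper_force: 0.0
```

move_arm:
  rows: [0,0,0,0,0,0,0,0,0,0,0,0,0,0,0,0]
  fingers: 0.685

```text
clock: 8.65
tcp_pos: [0.4938, -0.2541, 0.0858]
orientation: [-0.204, 3.134, -0.0]
contact_force: [-0.9, 0.6, 6.8]
grip_width: 0.0592
gripper_force: 20.8
```

move_arm:
  rows: [0,0,0,0,0,0,0,0]
  fingers: 0.695

```text
clock: 8.9
tcp_pos: [0.4938, -0.2541, 0.0858]
orientation: [-0.204, 3.134, 0.0]
contact_force: [-0.4, 1.6, 4.9]
grip_width: 0.0594
gripper_force: 20.8
```

move_arm:
  rows: [0,0,0,0,0,0,0,0]
  fingers: 0.703

```text
clock: 9.15
tcp_pos: [0.4933, -0.2541, 0.0852]
orientation: [0.204, -3.135, 0.0]
contact_force: [0.7, -0.4, 1.0]
grip_width: 0.0602
gripper_force: 0.4
```

move_arm:
  rows: [0,0,0,0,0,0,0,0]
  fingers: 0.699

```text
clock: 9.4
tcp_pos: [0.4933, -0.2542, 0.0852]
orientation: [0.204, -3.135, 0.0]
contact_force: [0.2, -1.4, 0.1]
grip_width: 0.0602
gripper_force: 7.2
```

move_arm:
  rows: [0,0,0.08,0,-0.36,0,0.04,0,-0.72,0,0,0,-1.08,0,-0.02,0,-1.45,0,-0.02,0,-1.8,0,0,0,-2.17,0,0.03,0,-2.17,0,0.03,0]

```text
clock: 10.4
tcp_pos: [0.5154, -0.2507, 0.0849]
orientation: [-0.205, 3.135, 0.001]
contact_force: [0.3, 0.2, -2.4]
grip_width: 0.0597
gripper_force: 7.3
```

Run:
```python
from h import *
im=r.grab_frame("scene");cv2.imwrite("pics/s4.png",im)
w=r.grab_frame("wrist");cv2.imwrite("pics/w4.png",w)
a=crop("pics/s4.png",190,120,80,90,5)
b=crop("pics/w4.png",180,100,200,225,2)
cv2.imwrite("pics/c5.png",np.hstack([a,b]))
```

```text
(no output)
```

View pics/c5.png

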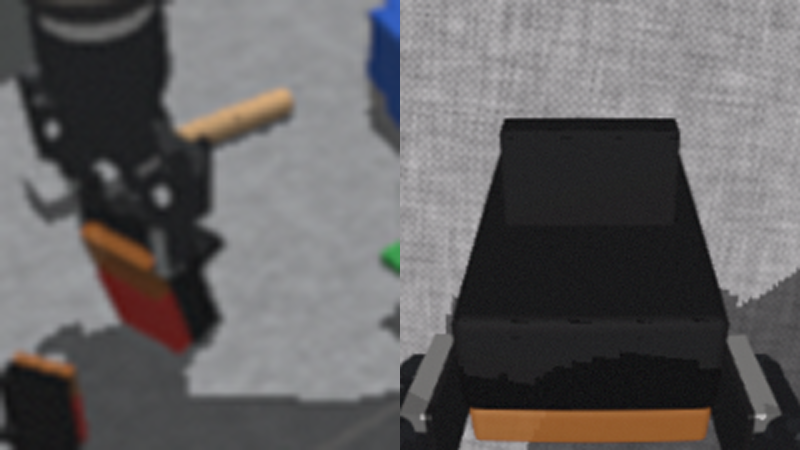

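move_arm:
  rows: [-0.72,0,0.14,0,-1.44,0,0.3,0,-2.13,0,0.51,0,-2.8,0,0.78,0,-3.45,0,1.12,0,-4.07,0,1.5,0,-4.65,0,1.94,0,-4.65,0,1.94,0]

```text
clock: 11.5
tcp_pos: [0.5638, -0.2449, 0.0663]
orientation: [-0.206, 3.131, -0.002]
contact_force: [5.2, 1.3, 4.1]
grip_width: 0.0599
gripper_force: 9.8
```

move_arm:
  rows: [-0.54,0,0.49,0,-1.03,0,1.02,0,-1.48,0,1.59,0,-1.87,0,2.2,0,-2.21,0,2.83,0,-2.5,0,3.45,0,-2.5,0,3.45,0]

```text
clock: 12.38
tcp_pos: [0.5854, -0.2418, 0.0305]
orientation: [0.204, -3.134, -0.0]
contact_force: [2.0, 0.3, 0.9]
grip_width: 0.0599
gripper_force: 13.5
```

Run:
```python
from h import *
im=r.grab_frame("scene");cv2.imwrite("pics/s5.png",im)
w=r.grab_frame("wrist");cv2.imwrite("pics/w5.png",w)
a=crop("pics/s5.png",170,120,80,90,5)
b=crop("pics/w5.png",180,100,200,225,2)
cv2.imwrite("pics/c6.png",np.hstack([a,b]))
```

```text
(no output)
```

View pics/c6.png

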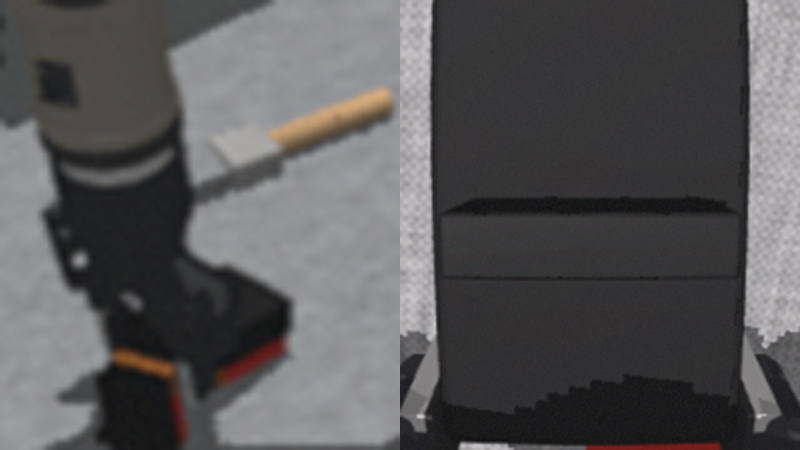

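move_arm:
  rows: [-0.15,0,0.35,0,-0.25,0,0.7,0,-0.32,0,1.0,0,-0.35,0,1.2,0,-0.35,0,1.2,0]

```text
clock: 13.1
tcp_pos: [0.5895, -0.2413, 0.019]
orientation: [-0.205, 3.135, 0.0]
contact_force: [1.4, 0.7, -0.6]
grip_width: 0.0597
gripper_force: 14.0
```

Release and rise.

move_arm:
  rows: [0,0,0,0,0,0,0,0,0,0,0,0,0,0,-2,0,0,0,-6,0,2,0,-11,0,4,0,-13,0,4,0,-13,0,4,0,-13,0]
  fingers: 0.85

```text
clock: 14.22
tcp_pos: [0.5501, -0.2461, 0.1493]
orientation: [-0.205, 3.134, 0.001]
contact_force: [0.4, 0.5, -0.1]
grip_width: 0.0722
gripper_force: 0.0
```

Run:
```python
from h import *
o=r.get_obs();p=r.camera_params("wrist");print(o["tcp_pos"],p)
np.savez("wp.npz",**{k:np.array(v) for k,v in p.items()})
w=r.grab_frame("wrist");cv2.imwrite("pics/w6.png",w)
im=r.grab_frame("top");cv2.imwrite("pics/t6.png",im)
im=r.grab_frame("scene");cv2.imwrite("pics/s6.png",im)
b=cv2.resize(w[60:360,130:430],(500,500),interpolation=cv2.INTER_CUBIC)
a=np.vstack([crop("pics/s6.png",190,130,60,50,5),crop("pics/t6.png",315,170,60,50,5)])
cv2.imwrite("pics/c7.png",np.hstack([a,b]))
```

```text
[ 0.55013978 -0.24609489  0.14927712] {'fx': 325.19226210127806, 'fy': 325.19226210127806, 'cx': 274.4906220677657, 'cy': 214.62268806953688, 'world_from_camera': array([[-1.30140794e-01,  9.40331338e-01,  3.14388848e-01,
         4.69756365e-01],
       [ 9.91495463e-01,  1.23536125e-01,  4.09337609e-02,
        -2.57220622e-01],
       [-3.47081668e-04,  3.17042269e-01, -9.48411345e-01,
         2.77027268e-01],
       [ 0.00000000e+00,  0.00000000e+00,  0.00000000e+00,
         1.00000000e+00]])}
```

View pics/c7.png

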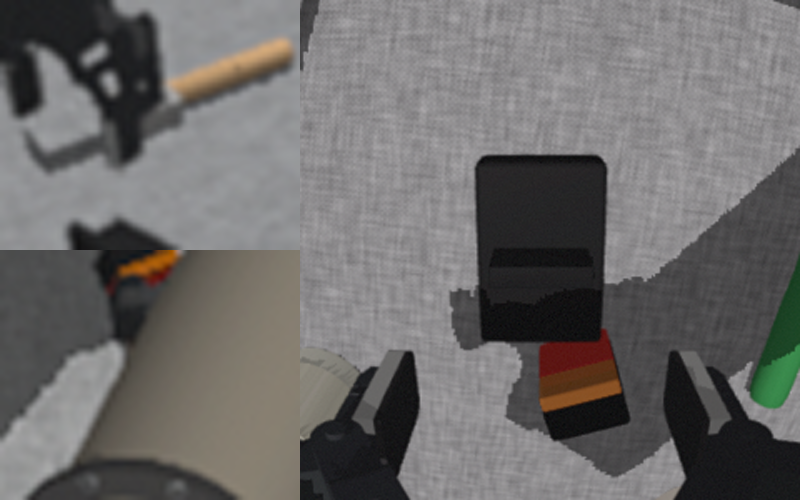

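```bash
cat >> h.py <<'E'
def won(u,v,z,f="wp.npz"):
    p=np.load(f);T=p["world_from_camera"];a=np.array([u-p["cx"],v-p["cy"]]);q=np.hypot(*a);t=q/p["fx"]
    d=T[:3,:3]@[*(np.sin(t)*a/q),np.cos(t)];return T[:3,3]+d*(z-T[2,3])/d[2]
E
python3 - <<'E'
from h import *
np.set_printoptions(precision=4,suppress=True)
c=lambda x,y:(130+(x-300)*.6,60+y*.6)
C=[won(*c(*p),.04) for p in((477,158),(605,157),(601,340),(482,340))]
for k in C:print(k)
m=np.mean(C,0);d=(C[2]+C[3]-C[0]-C[1])/2;b=np.degrees(np.arctan2(d[1],d[0]));print(m,np.linalg.norm(d),np.linalg.norm(C[1]-C[0]),b)
for p in((490,249),(590,249),(488,266),(593,266)):print("plate",won(*c(*p),.066),won(*c(*p),.04))
o=r.get_obs();print(o["joints"].round(2))
rows([(m[0],m[1],.15,b),(m[0],m[1],.15,b+180)])
E
```

```text
[ 0.506  -0.2809  0.04  ]
[ 0.4982 -0.225   0.04  ]
[ 0.5868 -0.2121  0.04  ]
[ 0.5944 -0.2701  0.04  ]
[ 0.5464 -0.247   0.04  ] 0.08926929843504303 0.056444924783532975 7.646223142757145
plate [ 0.5387 -0.2692  0.066 ] [ 0.5472 -0.2707  0.04  ]
plate [ 0.5334 -0.2286  0.066 ] [ 0.5412 -0.2251  0.04  ]
plate [ 0.5461 -0.2693  0.066 ] [ 0.5556 -0.2708  0.04  ]
plate [ 0.5405 -0.2262  0.066 ] [ 0.5492 -0.2224  0.04  ]
[ 0.06  0.48  0.33  1.84 -0.2   0.85  2.2 ]
tcp [ 0.5499 -0.246   0.1482] bearing 97.52 clock 14.375
0.36,-0.06,-0.18,89.9,  0.36,-0.06,-0.18,-90.1,
```

move_arm:
  rows: [0,0,0,10,0,0,0,20,0,0,0,30,0,0,0,40,0.1,0,0,50,0.2,0,0,60,0.25,0,0,70,0.25,0,0,80,0.25,-0.05,0,90,0.25,-0.05,0,90]
  fingers: 0.5

```text
clock: 15.62
tcp_pos: [0.5474, -0.247, 0.1482]
orientation: [-2.069, -2.363, 0.003]
contact_force: [0.5, -0.5, -0.2]
grip_width: 0.0429
gripper_force: 0.0
```

Run:
```python
from h import *
rows([(.5475,-.247,.058,7.6)])
```

```text
tcp [ 0.5474 -0.247   0.1482] bearing 7.6 clock 15.625
0.0,0.03,9.02,-0.0,
```

move_arm:
  rows: [0,0,3.5,0,0,0,6.5,0,0,0,8,0,0,0,9,0,0,0,9,0]

```text
clock: 16.25
tcp_pos: [0.5473, -0.2476, 0.0591]
orientation: [-2.071, -2.362, 0.0]
contact_force: [0.8, 0.2, 0.0]
grip_width: 0.0426
gripper_force: 0.0
```

move_arm:
  rows: [0,0,0,0,0,0,0,0,0,0,0,0,0,0,0,0,0,0,0,0,0,0,0,0,0,0,0,0]
  fingers: 0
  newtons: 35

```text
clock: 17.12
tcp_pos: [0.5481, -0.2477, 0.06]
orientation: [2.071, 2.36, 0.001]
contact_force: [0.2, 0.9, 6.6]
grip_width: 0.0091
gripper_force: 41.7
```

Run:
```python
from h import *
o=r.get_obs()
u=np.array([np.cos(np.radians(76.6)),np.sin(np.radians(76.6))])
rows([(.506,.084,.22,76.6)])
s=o["tcp_pos"][:2];g=np.array([.506,.084])
rows([(*(s+(g-s)*f),.22,7.6+69*f) for f in np.linspace(0,1,9)[1:]])
```

```text
tcp [ 0.5481 -0.2477  0.06  ] bearing 7.47 clock 17.125
33.43,0.17,-16.02,-69.1,  
tcp [ 0.5481 -0.2477  0.06  ] bearing 7.47 clock 17.125
4.17,0.04,-16.0,-8.8,  8.35,0.06,-16.0,-17.4,  12.53,0.08,-16.01,-26.0,  16.71,0.1,-16.01,-34.6,  20.89,0.11,-16.01,-43.3,  25.07,0.13,-16.01,-51.9,  29.25,0.15,-16.02,-60.5,  33.43,0.17,-16.02,-69.1,
```

move_arm:
  rows: [0,0,-3,0,0,0,-8,0,2,0,-13,-4,6,0,-16,-12,10.5,0.1,-16,-21,15,0.1,-16,-30,19.5,0.1,-16,-39,24,0.1,-16,-48,28,0.1,-16,-57,30.5,0.2,-16,-64]
  newtons: 30

```text
clock: 18.38
tcp_pos: [0.5081, 0.0573, 0.2184]
orientation: [-0.495, -3.1, 0.0]
contact_force: [-0.2, -1.5, -3.0]
grip_width: 0.0088
gripper_force: 40.5
```

Run:
```python
from h import *
rows([(.506,.084,.22,76.6)])
```

```text
tcp [0.5081 0.0573 0.2184] bearing 71.85 clock 18.375
1.03,2.47,-0.16,-4.7,
```

move_arm:
  rows: [0.5,1.2,0,-2.4,1,2.5,0,-4.8,1,2.5,0,-4.8,1,2.5,0,-4.8]
  newtons: 25

```text
clock: 18.88
tcp_pos: [0.5082, 0.081, 0.2191]
orientation: [-0.379, -3.119, 0.001]
contact_force: [-0.4, -0.5, -2.3]
grip_width: 0.0087
gripper_force: 40.5
```

Run:
```python
from h import *
o=r.get_obs();p=r.camera_params("wrist");print(o["tcp_pos"],o["orientation"],o["gripper_force"])
np.savez("wp.npz",**{k:np.array(v) for k,v in p.items()})
w=r.grab_frame("wrist");cv2.imwrite("pics/w7.png",w)
im=r.grab_frame("scene");cv2.imwrite("pics/s7.png",im)
a=cv2.resize(im[140:280,240:360],(300,350),interpolation=cv2.INTER_CUBIC)
b=cv2.resize(w[100:420,130:430],(500,533),interpolation=cv2.INTER_CUBIC)
cv2.imwrite("pics/c8.png",np.hstack([np.pad(a,((0,183),(0,0),(0,0))),b]))
```

```text
[0.50817706 0.08098808 0.21911832] [-3.79234249e-01 -3.11852443e+00  9.34381098e-04] 40.51841139793396
```

View pics/c8.png

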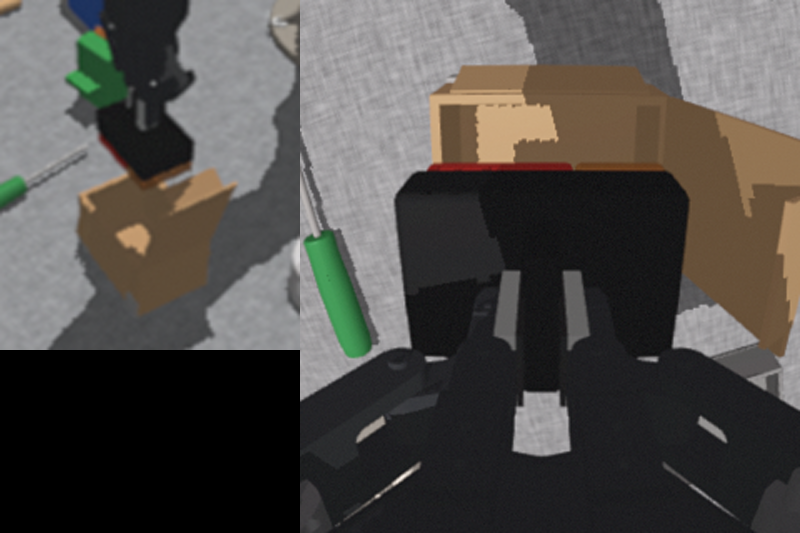

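Run:
```python
from h import *
np.set_printoptions(precision=4,suppress=True)
c=lambda x,y:(130+(x-300)*.6,100+y*.6)
A,B,Ai,Bi=[won(*c(*p),.075) for p in((431,95),(667,95),(441,105),(662,106))]
print(A,B,Ai,Bi,"bearing",np.degrees(np.arctan2(*(B-A)[1::-1])),np.linalg.norm(B-A),np.linalg.norm(Ai-Bi))
u=np.array([np.cos(np.radians(76.6)),np.sin(np.radians(76.6)),0]);v=np.array([-u[1],u[0],0])
print("carton centre",(A+B)/2-.043*v,(Ai+Bi)/2-.038*v)
L,Rr=won(*c(397,195),.199),won(*c(688,195),.199);T1,T2=won(*c(425,172),.199),won(*c(660,172),.199)
print(L,Rr,np.linalg.norm(L-Rr),"bearing",np.degrees(np.arctan2(*(T2-T1)[1::-1])))
m=(L+Rr)/2;t=(T1+T2)/2
cu=m@u;cv_=t@v-.03;print("lamp centre",cu*u+cv_*v, "tcp",r.get_obs()["tcp_pos"])
rows([(.506,.084,.065,76.6)])
```

```text
[0.4539 0.0359 0.075 ] [0.4827 0.1534 0.075 ] [0.4603 0.0396 0.075 ] [0.4878 0.1497 0.075 ] bearing 76.23670492756573 0.12088502535833158 0.11347587609709485
carton centre [0.5101 0.0847 0.075 ] [0.511  0.0858 0.075 ]
[0.4685 0.0466 0.199 ] [0.4891 0.1301 0.199 ] 0.0860081319702582 bearing 76.14604930533817
lamp centre [0.5011 0.083  0.    ] tcp [0.5082 0.081  0.2192]
tcp [0.5082 0.081  0.2192] bearing 76.13 clock 18.975
0.29,0.24,15.42,-0.5,
```

move_arm:
  rows: [0.05,0.35,0,-0.3,0.05,0.35,3,-0.3,0.05,0.35,6,-0.3,0.05,0.35,8,-0.3,0.05,0.35,9,-0.3,0.05,0.35,10,-0.3,0.05,0.35,11,-0.3,0.05,0.35,11,-0.3]

```text
clock: 19.98
tcp_pos: [0.5082, 0.0855, 0.1088]
orientation: [-0.368, -3.119, 0.001]
contact_force: [0.4, -1.0, -3.3]
grip_width: 0.0092
gripper_force: 40.4
```

move_arm:
  rows: [0,0,1.2,0,0,0,2.2,0,0,0,3.2,0,0,0,3.8,0,0,0,4.2,0,0,0,4.2,0]

```text
clock: 20.72
tcp_pos: [0.5084, 0.0856, 0.067]
orientation: [-0.368, -3.12, 0.0]
contact_force: [0.9, -0.3, -3.3]
grip_width: 0.0092
gripper_force: 40.5
```

move_arm:
  rows: [0,0,0.15,0,0,0,0.25,0,0,0,0.25,0]

```text
clock: 21.1
tcp_pos: [0.5087, 0.0858, 0.065]
orientation: [0.367, 3.12, 0.001]
contact_force: [-0.4, 0.7, 0.1]
grip_width: 0.0089
gripper_force: 40.9
```

move_arm:
  rows: [0,0,0,0,0,0,0,0,0,0,0,0,0,0,-3,0,0,0,-8,0,0,0,-13,0,0,0,-17,0,0,0,-17,0]
  fingers: 0.3

```text
clock: 22.1
tcp_pos: [0.5104, 0.086, 0.2378]
orientation: [0.367, 3.114, 0.006]
contact_force: [0.1, 0.4, 0.8]
grip_width: 0.026
gripper_force: 0.0
```

Run:
```python
from h import *
o=r.get_obs();p=r.camera_params("wrist");print(o["tcp_pos"],o["orientation"],o["gripper_force"])
np.savez("wp8.npz",**{k:np.array(v) for k,v in p.items()})
w=r.grab_frame("wrist");cv2.imwrite("pics/w8.png",w)
im=r.grab_frame("scene");cv2.imwrite("pics/s8.png",im)
a=cv2.resize(im[180:290,250:360],(400,400),interpolation=cv2.INTER_CUBIC)
b=cv2.resize(w[120:420,190:490],(400,400),interpolation=cv2.INTER_CUBIC)
cv2.imwrite("pics/c9.png",np.hstack([a,b]))
```

```text
[0.51044509 0.08595714 0.2378449 ] [0.36707026 3.11434727 0.00554362] 0.0
```

View pics/c9.png

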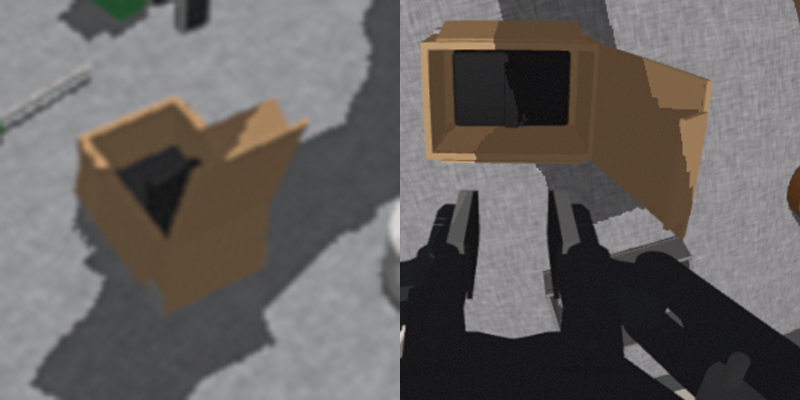

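```bash
cat >> h.py <<'E'
def ray(n,u,v,f=None):
    if n=="wrist":
        p=np.load(f);T=p["world_from_camera"];a=np.array([u-p["cx"],v-p["cy"]]);q=np.hypot(*a);t=q/p["fx"];d=np.array([*(np.sin(t)*a/q),np.cos(t)])
    else:
        p,T=P(n);d=np.array([(u-p["cx"])/p["fx"],(v-p["cy"])/p["fy"],1]);d/=np.linalg.norm(d)
    return T[:3,3],T[:3,:3]@d
def tri2(*rs):
    A=[np.eye(3)-np.outer(d,d) for _,d in rs];X=np.linalg.lstsq(np.vstack(A),np.hstack([M@o for M,(o,_) in zip(A,rs)]),rcond=None)[0]
    return X,max(np.linalg.norm(M@(X-o)) for M,(o,_) in zip(A,rs))
E
python3 - <<'E'
from h import *
np.set_printoptions(precision=4,suppress=True)
w=lambda x,y:("wrist",190+(x-400)*.75,120+y*.75,"wp8.npz")
s=lambda x,y:("scene",250+x*.275,180+y*.275)
u=np.array([np.cos(np.radians(76.6)),np.sin(np.radians(76.6)),0]);v=np.array([-u[1],u[0],0])
C=[]
for p in((423,42),(597,42),(592,160),(428,159)):
    o,d=ray(*w(*p));X=o+d*(.075-o[2])/d[2];C.append(X);print("rim",X)
m=np.mean(C,0);print("ctr",m)
print("front mid",tri2(ray(*w(423,42)),ray(*s(179,97))),tri2(ray(*w(428,159)),ray(*s(80,138))))
for n,a,b in(("edge base",(711,80),(307,121)),("edge far",(685,237),(198,162)),("tab",(681,120),(272,99))):
    X,e=tri2(ray(*w(*a)),ray(*s(*b)));q=X-m;print(n,X,"carton",q@u,q@v,X[2],"err",e)
# lid edge from wrist only, theta solve: point at hinge .06, length .112
for a in((711,80),(685,237)):
    o,d=ray(*w(*a))
    for th in(1.7,1.8,1.87,1.95,2.05):
        z=.075+.112*np.sin(th);X=o+d*(z-o[2])/d[2]-m;print(th,X@u-(.06-.112*np.cos(th)),X@v)
E
```

```text
rim [0.454  0.0369 0.075 ]
rim [0.4817 0.1519 0.075 ]
rim [0.5663 0.1328 0.075 ]
rim [0.5373 0.0156 0.075 ]
ctr [0.5098 0.0843 0.075 ]
front mid (array([0.4529, 0.0391, 0.0775]), np.float64(0.0017836441404438358)) (array([0.5353, 0.0181, 0.0782]), np.float64(0.0015329589885775866))
edge base [0.4902 0.1859 0.1825] carton 0.09420556294014813 0.0426062015888901 0.1825266542810787 err 0.0011764023283358342
edge far [0.5689 0.1641 0.1875] carton 0.09129318045522018 -0.03895696411250603 0.18752262856607488 err 0.0010682613540998994
tab [0.5009 0.1642 0.1949] carton 0.0756359215120516 0.027209065557341643 0.19487997366282717 err 0.0013635848617448093
1.7 0.01725050852699138 0.04244120931663542
1.8 0.007245738453387385 0.04200789333529048
1.87 0.0007166552485063787 0.04156341601209734
1.95 -0.006220097226410079 0.04091621374388651
2.05 -0.014038971396064637 0.039904561204339585
1.7 0.016940312346668804 -0.04081427952057234
1.8 0.006932086684538555 -0.04217506247354228
1.87 0.0003994588821713413 -0.0435708964386447
1.95 -0.006542454871877379 -0.04560336662580744
2.05 -0.014369396722066968 -0.04878035429626287
```

```bash
cat >> h.py <<'E'
c0=np.array([.509,.0843]);_a=np.radians(76.5);cu=np.array([np.cos(_a),np.sin(_a)]);cv=np.array([-cu[1],cu[0]])
def cw(x,y,ztip,b=76.5): return (*(c0+x*cu+y*cv),ztip+.014,b)
E
python3 - <<'E'
from h import *
rows([cw(.070,0,.222),cw(.07,0,.2),cw(.07,0,.182)])
E
```

```text
tcp [0.5083 0.0857 0.2347] bearing 76.57 clock 22.2
-0.11,6.88,-0.13,0.1,  -0.11,6.88,2.07,0.1,  -0.11,6.88,3.87,0.1,
```

move_arm:
  rows: [0,2,-0.8,0,0,4.5,-0.8,0,-0.1,6.9,-0.5,0,-0.1,6.9,0,0,-0.1,6.9,0.8,0,-0.1,6.9,1.6,0,-0.1,6.9,2.1,0,-0.1,6.9,2.1,0]
  fingers: 0
  newtons: 20

```text
clock: 23.2
tcp_pos: [0.5252, 0.152, 0.2133]
orientation: [-0.369, -3.119, 0.001]
contact_force: [0.2, 0.5, 0.6]
grip_width: -0.0
gripper_force: 0.0
```

move_arm:
  rows: [0,0,0.3,0,0,0,0.6,0,0,0,0.9,0,0,0,1.2,0,0,0,1.2,0,0,0,1.2,0]

```text
clock: 23.95
tcp_pos: [0.5253, 0.1526, 0.2016]
orientation: [-0.367, -3.12, -0.0]
contact_force: [0.2, -0.3, -0.9]
grip_width: -0.0
gripper_force: 0.0
```

move_arm:
  rows: [0,0,0.2,0,0,0,0.4,0,0,0,0.6,0,0,0,0.6,0]

```text
clock: 24.45
tcp_pos: [0.5267, 0.1551, 0.198]
orientation: [0.365, 3.118, 0.007]
contact_force: [-3.6, 3.1, 16.3]
grip_width: 0.0001
gripper_force: 8.1
```

Run:
```python
from h import *
print(r.get_obs()["contact_force"],r.get_obs()["moment"])
im=r.grab_frame("scene");cv2.imwrite("pics/s9.png",im)
```

```text
[-3.59310295  3.12803322 16.2748578 ] [0.87633233 0.91116684 0.01400856]
```

move_arm:
  rows: [0,0,-2,0,0,0,-5,0,-2,-3,-5.5,0,-4,-7,-5.5,0,-4,-7,-5.5,0]

```text
clock: 25.12
tcp_pos: [0.5487, 0.0709, 0.251]
orientation: [0.378, 3.118, -0.002]
contact_force: [-1.0, 0.5, 0.6]
grip_width: -0.0002
gripper_force: 0.0
```

Run:
```python
from h import *
o=r.get_obs();p=r.camera_params("wrist");print(o["tcp_pos"],o["contact_force"])
np.savez("wp10.npz",**{k:np.array(v) for k,v in p.items()})
w=r.grab_frame("wrist");cv2.imwrite("pics/w10.png",w)
im=r.grab_frame("scene");cv2.imwrite("pics/s10.png",im)
t=r.grab_frame("top");cv2.imwrite("pics/t10.png",t)
a=cv2.resize(im[190:270,260:350],(450,400),interpolation=cv2.INTER_CUBIC)
b=cv2.resize(w[60:390,260:549],(350,400),interpolation=cv2.INTER_CUBIC)
d=cv2.resize(t[165:230,195:280],(260,199),interpolation=cv2.INTER_CUBIC)
e=cv2.resize(w[110:275,320:485],(440,199),interpolation=cv2.INTER_CUBIC)
X=np.vstack([np.hstack([a,b]),np.pad(np.hstack([d,e]),((0,0),(0,100),(0,0)))])
cv2.imwrite("pics/c10.png",X);print(X.shape)
```

```text
[0.5486959  0.07088926 0.25100103] [-0.95113578  0.48614129  0.62182024]
(599, 800, 3)
```

View pics/c10.png

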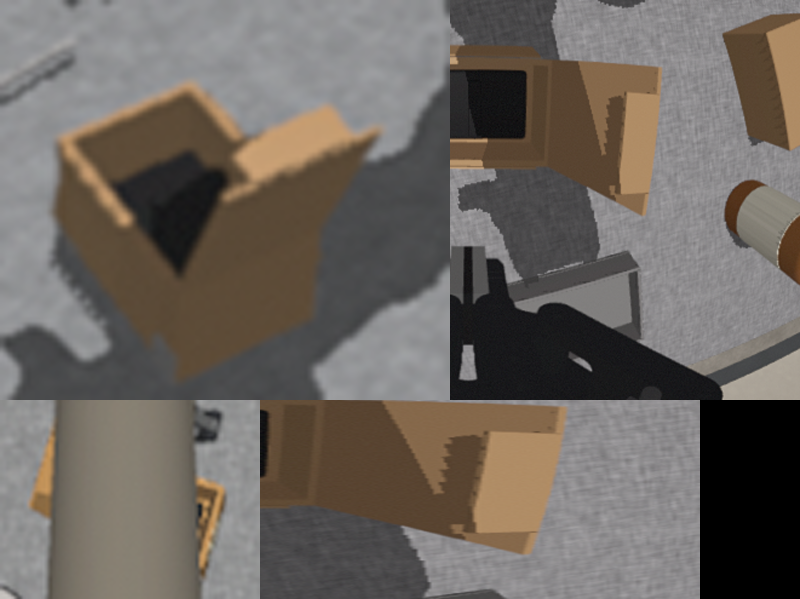

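Run:
```python
from h import *
np.set_printoptions(precision=4,suppress=True)
w=lambda x,y:ray("wrist",260+(x-450)*.8257,60+y*.825,"wp10.npz")
s=lambda x,y:ray("scene",260+x*.2,190+y*.2)
Q={}
for n,a,b in(("eb",(660,67),(380,130)),("ef",(643,215),(222,203)),("tb",(626,93),(330,107)),("tf",(617,193),(235,157))):
    X,e=tri2(w(*a),s(*b));q=X[:2]-c0;Q[n]=np.array([q@cu,X[2]]);print(n,q@cu,q@cv,X[2],e)
E=(Q["eb"]+Q["ef"])/2;T=(Q["tb"]+Q["tf"])/2;ld=E-[.06,.075];td=T-E
A=lambda d:np.arctan2(d[1],d[0]);print("lid",np.pi-A(ld),np.linalg.norm(ld),"tab fold",A(td)-A(ld),np.linalg.norm(td))
```

```text
eb 0.10094796125059981 0.04171709300842968 0.17896131872681156 0.0014745497053600283
ef 0.10003344095225689 -0.04484333476727708 0.1779669537303466 0.0009961366662426664
tb 0.07958590559957672 0.027100471228886043 0.18357679668033836 0.0022907377965976925
tf 0.08081305515965086 -0.027825115434120366 0.18173872672850994 0.003147164023371278
lid 1.943823733597385 0.11110501501377508 tab fold 1.7400211777144847 0.020720041819770864
```

Run:
```python
from h import *
rows([cw(.05,0,.23),cw(.11,0,.23),cw(.15,0,.22),cw(.15,0,.185),cw(.15,0,.155),cw(.125,0,.155)])
```

```text
tcp [0.5479 0.076  0.2504] bearing 76.61 clock 25.275
3.97,4.9,0.65,0.1,  3.95,10.9,0.65,0.1,  3.95,14.9,1.65,0.1,  3.94,14.9,5.15,0.1,  3.94,14.9,8.15,0.1,  3.95,12.4,8.15,0.1,
```

move_arm:
  rows: [4,5,0.6,0,4,10.5,0.6,0,4,15,1,0,4,15,2,0,4,15,5,0,4,15,8,0,4,15,8,0]

```text
clock: 26.15
tcp_pos: [0.5419, 0.2297, 0.1684]
orientation: [-0.366, -3.116, 0.005]
contact_force: [-0.1, -0.7, 0.9]
grip_width: 0.0001
gripper_force: 0.0
```

Run:
```python
from h import *
W=[]
for x,z in((.135,.155),(.12,.155),(.105,.155),(.092,.155),(.082,.156)): W.append(cw(x,0,z))
rows(W)
r0=.085
W=[]
for th in np.radians([85,77,69,61,53,45,37,29,21,13]):
    W.append(cw(.06-r0*np.cos(th)+.0145+.002*np.sin(th),0,.075+r0*np.sin(th)+.002*np.cos(th)))
rows(W)
```

```text
tcp [0.5419 0.2297 0.1684] bearing 76.6 clock 26.15
-0.19,-1.41,-0.05,0.1,  -0.19,-2.91,-0.05,0.1,  -0.19,-4.41,-0.04,0.1,  -0.19,-5.71,-0.04,0.1,  -0.18,-6.71,-0.13,0.1,  
tcp [0.5419 0.2297 0.1684] bearing 76.6 clock 26.15
-0.18,-8.0,-0.51,0.1,  -0.18,-9.17,-0.35,0.1,  -0.18,-10.32,-0.03,0.1,  -0.18,-11.4,0.45,0.1,  -0.18,-12.41,1.08,0.1,  -0.18,-13.32,1.84,0.1,  -0.18,-14.11,2.72,0.1,  -0.19,-14.78,3.7,0.1,  -0.19,-15.3,4.77,0.1,  -0.19,-15.67,5.89,0.1,
```

move_arm:
  rows: [-0.2,-1.4,0,0,-0.2,-2.6,0,0,-0.2,-3.7,0,0,-0.2,-4.8,-0.1,0,-0.2,-5.8,-0.2,0,-0.2,-6.7,-0.3,0,-0.2,-7.4,-0.4,0,-0.2,-8,-0.5,0,-0.2,-8,-0.5,0]

```text
clock: 27.28
tcp_pos: [0.5272, 0.1514, 0.1756]
orientation: [-0.368, -3.12, 0.001]
contact_force: [0.2, 0.2, -0.7]
grip_width: 0.0002
gripper_force: 0.0
```

Run:
```python
from h import *
r0=.085
W=[]
for th in np.radians([77,69,61,53,45,37,29,21,13]):
    W.append(cw(.06-r0*np.cos(th)+.0145+.002*np.sin(th),0,.075+r0*np.sin(th)+.002*np.cos(th)))
rows(W)
```

```text
tcp [0.5272 0.1514 0.1756] bearing 76.53 clock 27.275
0.21,-1.22,0.34,0.0,  0.21,-2.36,0.66,0.0,  0.21,-3.44,1.13,0.0,  0.21,-4.45,1.76,0.0,  0.21,-5.37,2.51,0.0,  0.21,-6.16,3.39,0.0,  0.21,-6.83,4.37,0.0,  0.21,-7.36,5.43,0.0,  0.21,-7.73,6.56,0.0,
```

move_arm:
  rows: [0.2,-0.6,0.15,0,0.2,-1.2,0.34,0,0.2,-1.8,0.5,0,0.2,-2.4,0.68,0,0.2,-3,0.9,0,0.2,-3.45,1.13,0,0.2,-4,1.45,0,0.2,-4.45,1.76,0,0.2,-4.95,2.13,0,0.2,-5.4,2.5,0]

```text
clock: 28.52
tcp_pos: [0.5129, 0.0996, 0.1504]
orientation: [-0.368, -3.12, 0.0]
contact_force: [0.1, 0.5, 2.5]
grip_width: -0.0
gripper_force: 0.5
```

Run:
```python
from h import *
r0=.085
W=[]
for th in np.radians([41,37,33,29,25,21,17,13,9,6]):
    W.append(cw(.06-r0*np.cos(th)+.0145+.002*np.sin(th),0,.075+r0*np.sin(th)+.002*np.cos(th)))
rows(W)
# is cardboard visible where the lid (angle 45deg) should be? lid top corners in scene
im=r.grab_frame("scene")
for th in (30,45,60,90,110):
    out=[]
    for y in(-.035,.035):
        t=np.radians(th);q=c0+(.06-.105*np.cos(t))*cu+y*cv;u,v=proj("scene",(*q,.075+.105*np.sin(t)));out.append((int(u),int(v),im[int(v),int(u)].tolist()))
    print(th,out)
```

```text
tcp [0.5129 0.0996 0.1504] bearing 76.56 clock 28.525
0.02,-0.41,0.42,0.1,  0.02,-0.79,0.87,0.1,  0.02,-1.15,1.35,0.1,  0.02,-1.46,1.85,0.1,  0.02,-1.75,2.37,0.1,  0.02,-1.99,2.91,0.1,  0.02,-2.2,3.47,0.1,  0.02,-2.36,4.04,0.1,  0.02,-2.49,4.62,0.1,  0.02,-2.56,5.06,0.1,  
30 [(278, 209, [152, 148, 147]), (301, 199, [33, 32, 31])]
45 [(281, 207, [84, 114, 143]), (305, 197, [34, 32, 31])]
60 [(286, 208, [83, 114, 144]), (310, 197, [53, 51, 51])]
90 [(298, 217, [57, 77, 98]), (322, 206, [149, 147, 146])]
110 [(306, 229, [58, 78, 98]), (331, 217, [155, 152, 151])]
```

move_arm:
  rows: [0,-0.4,0.42,0,0,-0.8,0.87,0,0,-1.15,1.35,0,0,-1.45,1.85,0,0,-1.75,2.37,0,0,-2,2.9,0,0,-2.2,3.47,0,0,-2.35,4.04,0,0,-2.35,4.04,0]

```text
clock: 29.7
tcp_pos: [0.5071, 0.077, 0.1097]
orientation: [-0.368, -3.119, 0.001]
contact_force: [-0.0, -0.4, -0.3]
grip_width: 0.0002
gripper_force: 0.0
```

Run:
```python
from h import *
print(r.get_obs()["contact_force"])
rows([cw(-.025,0,z) for z in(.095,.09,.085,.08,.078,.076)])
```

```text
[-0.00978003 -0.38648864 -0.31846912]
tcp [0.5071 0.077  0.1097] bearing 76.55 clock 29.7
-0.01,-1.74,0.07,0.1,  -0.01,-1.74,0.57,0.1,  -0.01,-1.74,1.07,0.1,  -0.01,-1.74,1.57,0.1,  -0.01,-1.74,1.77,0.1,  -0.01,-1.74,1.97,0.1,
```

move_arm:
  rows: [0,-0.4,0.3,0,0,-0.8,0.6,0,0,-1.2,0.9,0,0,-1.5,1.15,0,0,-1.7,1.35,0,0,-1.7,1.5,0,0,-1.7,1.5,0]

```text
clock: 30.58
tcp_pos: [0.5034, 0.0605, 0.0952]
orientation: [-0.368, -3.12, 0.0]
contact_force: [0.0, -0.3, 0.0]
grip_width: -0.0002
gripper_force: 0.0
```

move_arm:
  rows: [0,0,0.1,0,0,0,0.2,0,0,0,0.25,0,0,0,0.25,0]

```text
clock: 31.08
tcp_pos: [0.5035, 0.0606, 0.0928]
orientation: [-0.368, -3.12, -0.0]
contact_force: [0.1, 0.0, 0.4]
grip_width: 0.0002
gripper_force: 0.0
```

move_arm:
  rows: [0,0,0.1,0,0,0,0.2,0,0,0,0.25,0,0,0,0.25,0]

```text
clock: 31.58
tcp_pos: [0.5037, 0.0607, 0.0916]
orientation: [-0.368, -3.12, -0.002]
contact_force: [-5.0, -0.8, 17.4]
grip_width: 0.0001
gripper_force: 8.9
```

move_arm:
  rows: [0,0,-2,0,0,0,-6,0,0,0,-12,0,2,0,-18,0,6,0,-20,0,10,0,-20,0,12,-2,-20,0,12,-2,-20,0]

```text
clock: 32.58
tcp_pos: [0.3807, 0.0684, 0.2902]
orientation: [-0.367, -3.119, -0.002]
contact_force: [-0.1, -0.3, 0.2]
grip_width: -0.0
gripper_force: 0.0
```

Run:
```python
from h import *
np.set_printoptions(linewidth=200)
im=r.grab_frame("scene");cv2.imwrite("pics/s11.png",im);print(r.get_obs()["tcp_pos"])
def rgb(x,y,z): u,v=proj("scene",(*(c0+x*cu+y*cv),z));return (int(round(u)),int(round(v)),im[int(round(v)),int(round(u))].tolist())
print("edges: lid free edge corners at z .0765",[rgb(-.052,y,.0765)[:2] for y in(-.043,.043)])
for y in(-.03,0,.03):
    print(y,[rgb(x,y,.0775)[2] for x in(-.075,-.069,-.062,-.0595,-.057,-.0545,-.052,-.048,-.03,.0,.03,.05)])
```

```text
[0.38187649 0.06894846 0.29047139]
edges: lid free edge corners at z .0765 [(272, 220), (299, 208)]
-0.03 [[147, 146, 145], [145, 141, 140], [143, 145, 149], [110, 139, 170], [85, 119, 150], [79, 111, 142], [98, 137, 173], [107, 148, 189], [107, 147, 188], [107, 148, 188], [56, 76, 96], [109, 150, 190]]
0 [[146, 144, 143], [146, 142, 140], [135, 144, 156], [109, 141, 173], [104, 140, 176], [88, 123, 157], [102, 143, 181], [104, 146, 185], [106, 147, 187], [54, 72, 91], [55, 73, 92], [55, 73, 91]]
0.03 [[147, 144, 144], [146, 144, 142], [144, 145, 150], [110, 140, 171], [110, 140, 171], [81, 114, 146], [81, 114, 146], [103, 143, 182], [107, 149, 188], [55, 73, 91], [55, 74, 92], [55, 73, 91]]
```

```bash
python3 -c "
from bench import r
print(r.hand_in())"
```

```text
the job is handed in; nothing more can be done
None
```

I packed the lamp lens down in the carton, folded the tab in, shut the lid and handed the job in at about 33 s; no verdict came back. By the final force and image readings the lid is flat with the tab inside the front wall, but grip readings ran slightly over your 40 N limit (peak 41.7 N) while I held the bracket.

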